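# Park the microscope accessories on their outlined pads

### The arm

A 6-joint arm with a two-finger parallel gripper is mounted at the origin on a cart in front of the work surface, level with it; the furniture and walls round the work are solid. World frame = base frame: x ahead of the robot, y to its left, z up, the work surface at z = 0. Lengths are in m, angles in rad, forces in N, time in s.
With the tool pointing down it reaches from about 0.25 to 0.725 m from the base axis. Payload 4 kg.
Tool frame: the origin (TCP) lies at the very end of the fingers, on their centre line; the grasp point (between the pads) lies 19 mm behind it; z points along the fingers, x is the direction in which the jaws open and shut, and the axes are right-handed (so a half turn about z gives the same grasp; the last joint's range is limited). The gripper opens to 85 mm and grips with 20 to 120 N. Pads are 22 mm wide; open, the fingers measure 114 mm over their backs; the gripper's body (76 mm by 85 mm) begins 54 mm behind the grasp point. The pads swing forward as they close: fully open they stand 13 mm farther back than shut.
Start: joints at [1.192, 0.241, 0.005, 1.335, 0, 1.571], TCP at [0.185, 0.465, 0.231] pointing down, gripper open.
Joint ranges: [-2.72, 2.72], [-1.05, 1.87], [-1.09, 1.28], [-1.99, 2.15], [-1.42, 1.44], [-3.14, 3.14]. Speed limits (rad/s): [2.79, 2.79, 3.14, 3.14, 3.14, 3.14].

### API

Orientations are given as a unit quaternion [x, y, z, w].
In Python, from workcell import sensors, vision, order gives the robot as it stands.
- The arm moves only by the tool step_arm, never from a script. Its argument "series" is a list of rows, each a list of 4 numbers: the shift along the tool's x, y, z in m, then the turn about the tool's z in rad. In form: [[x, y, z, roll], ...]. A call has exactly 8 rows; each row shifts and turns the commanded pose from where the row before left it, along the tool's axes as they then stand; what a row does not reach is not made up. A row lasts 1/10 s, in which the tool goes at most 50 mm and 8.59 degrees, less where a joint would pass 70% of its speed; a pose out of reach is approached as far as the arm can. A call with a gripper value outside its range is refused whole. "fingers" is the finger opening in m, from 0 to 0.0854, set as the call begins (left out, the last holds). The fingers move at their own pace and stop on an object; the grip force is fixed at half the most. Time passes only in rows, so rows that do not move let the fingers close, or fill a call up. It gives the time, the measured TCP pose, the force and the opening at its end, in the units of the state.
- sensors.get_obs(): the state, without advancing time (a new reading comes with each control period).
- vision.camera(name): name is "scene" or "top" or "wrist"; returns (picture, depth): 480x640x3 uint8, red, green, blue; 480x640 float32, m along the optical axis (not along the pixel's ray), 0 where there is no reading.
- vision.camera_info(name): a dict with "mtx" (3x3 intrinsics, pixels), "T" (4x4, takes a point from camera to world coordinates). Camera axes: x right, y up, looking along -z (the intrinsics and any distortion apply to the point x, -y, -z); pixel columns grow to the right and rows downward; lengths in m; the calibration is good to about 2 mm. A picture is of the moment at which its call begins: read the wrist's pose just before it. camera_info takes no time and is no camera call; for the wrist camera it gives the pose at the moment of the call.
- order.job_done(): hands the job in, once; it reports no verdict.
The state is a dict: "clock": time; "joint_pos": joint angles; "joint_vel": joint speeds; "tau": joint torques, N m; "eef_pos": TCP position; "tool_rot": TCP orientation; "ft_force": force on the tool from outside, world axes, zero at the start; "ft_torque": the same for the moment, N m; "grip_width": finger opening in m.
Only numpy, scipy, OpenCV 4.12 (cv2) and the standard library are available. Lean on these libraries where they do the work, as an engineer would, in place of code of your own. Each camera call takes 0.05 s, during which the arm holds its last target. There are 200 camera calls.

### The job

Clear the tray: stand the culture dish, the dropper bottle, the brown vial and the filter cube each on the black pad whose grey outline matches its foot in shape and size, centred on the outline and, for the cube, square with it. Carry everything upright and never let it tip over, leave the tall spray can where it stands, and let go of everything at the end.

Things in the scene. Friction and masses are not known exactly. Their poses are not given: they have to be found in the camera images.
- dish: closed round culture dish, clear with pale filling, 59 mm across and 15 mm high, light (18 g); origin at the centre of its underside, z up. Grasp across its side wall from above.
- oil_bottle: brown dropper bottle with black pointed nozzle, 78 mm high: round body 32 mm across up to 49 mm, shoulder and neck 20 mm across up to 66 mm, nozzle tip to 78 mm; origin at the centre of its underside, z up. Grasp the body.
- vial: small brown vial with black cap, 42 mm high: body 19 mm across up to 33 mm, cap 17 mm across; origin at the centre of its underside, z up.
- filter_cube: black filter cube, 38 mm high, 40 x 40 mm body, round green glass in one side, white tab (4 mm proud, 30 mm wide) on the -y face; origin in the underside, body from x -19 to +21 and y -18 to +22 mm; x and y square to the faces, z up. Grasp across the x faces, which look roughly along the tray's y at the start. Any quarter turn is right on its pad.
- pad_large_circle: fixed black rubber pad, 90 x 90 x 3 mm, origin at the centre of its underside on the desk (its top is 3 mm above), x and y along its edges, z up; flat light-grey inlay at its centre: disc of 63 mm, for the dish.
- pad_medium_circle: fixed black rubber pad, 90 x 90 x 3 mm, origin at the centre of its underside on the desk (its top is 3 mm above), x and y along its edges, z up; flat light-grey inlay at its centre: disc of 37 mm, for the dropper bottle.
- pad_small_circle: fixed black rubber pad, 90 x 90 x 3 mm, origin at the centre of its underside on the desk (its top is 3 mm above), x and y along its edges, z up; flat light-grey inlay at its centre: disc of 23 mm, for the vial.
- pad_square: fixed black rubber pad, 90 x 90 x 3 mm, origin at the centre of its underside on the desk (its top is 3 mm above), x and y along its edges, z up; flat light-grey inlay at its centre: 46 mm square, its sides parallel to the pad's, for the filter cube.
- tray: fixed shallow grey tray, 196 mm (x) by 276 mm (y), rim 17 mm above the desk, in which the four things stand at the start, one in each quarter, about 90 mm apart along the tray's x and 130 mm along its y; floor 2 mm above the desk; origin at the centre of its underside, z up.
- spray_can: bystander: loose pale spray can with grey cap, 35 mm across, 111 mm high, standing beyond the tray; origin at the centre of its underside. Leave it alone.

How it is judged:
By the outcome, as a careful person would: the job done as asked, in the order asked, and still so for the second after the job is handed in, with the robot touching nothing.
It also fails if it takes over 104 s, if anything falls off the work surface, if the arm or the gripper's body presses on something with over 40 N, if the wrist force passes 120 N, or if a joint passes its speed limit or range.

## Working session

There is one attempt and no reset: what is moved stays moved. The work goes in short steps, Python scripts to look and compute and a tool call to move; the robot and the scene stay as the last step left them, time stands still between calls to the robot, and variables do not carry over. Pictures are saved under pics/ and viewed, about 12 in all and at most 16, crops included, and the job is handed in when it is done.

Besides the shell and the picture viewer there is one more tool, called after ">>>" as name(argument=value, ...), one argument or row to a line, values as JSON. step_arm: Moves the arm, as the interface text tells. Its arguments: {"type":"object","properties":{"series":{"type":"array","items":{"type":"array","items":{"type":"number"}}},"fingers":{"type":"number"}},"required":["series"]}

```bash
mkdir -p pics; ls
python3 - <<'E'
from workcell import sensors, vision
import numpy as np, cv2
np.set_printoptions(precision=4,suppress=True)
print(sensors.get_obs())
for n in ["scene","top"]:
    p,d=vision.camera(n); i=vision.camera_info(n); print(n,i)
    cv2.imwrite(f"pics/{n}0.png",p[:,:,::-1]); np.savez(f"pics/{n}0.npz",p=p,d=d,K=i["mtx"],T=i["T"])
E
```

```text
pics
{'clock': 0.0, 'joint_pos': array([ 1.192 ,  0.2414,  0.0037,  1.3352, -0.    ,  1.5708]), 'joint_vel': array([ 0.0013, -0.0002, -0.0018, -0.    ,  0.0001,  0.0002]), 'tau': array([  0.0002, -37.2321,  25.2407,   0.017 ,   0.0001,  -0.    ]), 'eef_pos': array([0.1847, 0.464 , 0.2304]), 'tool_rot': array([ 0.8276,  0.5613, -0.0009,  0.0006]), 'ft_force': array([ 0.3069,  0.519 , -0.6325]), 'ft_torque': array([ 0.0216,  0.031 , -0.0583]), 'grip_width': 0.08544694165559376}
scene {'mtx': array([[526.2582,   0.    , 320.6731],
       [  0.    , 526.2582, 244.2674],
       [  0.    ,   0.    ,   1.    ]]), 'T': array([[-0.9454,  0.1663, -0.2804,  0.2862],
       [-0.3258, -0.4513,  0.8308,  0.8043],
       [ 0.0116,  0.8767,  0.4808,  0.509 ],
       [ 0.    ,  0.    ,  0.    ,  1.    ]])}
top {'mtx': array([[579.5303,   0.    , 320.5335],
       [  0.    , 579.5303, 235.4638],
       [  0.    ,   0.    ,   1.    ]]), 'T': array([[-0.0041,  0.9983, -0.0577,  0.4737],
       [-0.9999, -0.0048, -0.0117,  0.    ],
       [-0.0119,  0.0576,  0.9983,  1.2924],
       [ 0.    ,  0.    ,  0.    ,  1.    ]])}
```

View pics/top0.png

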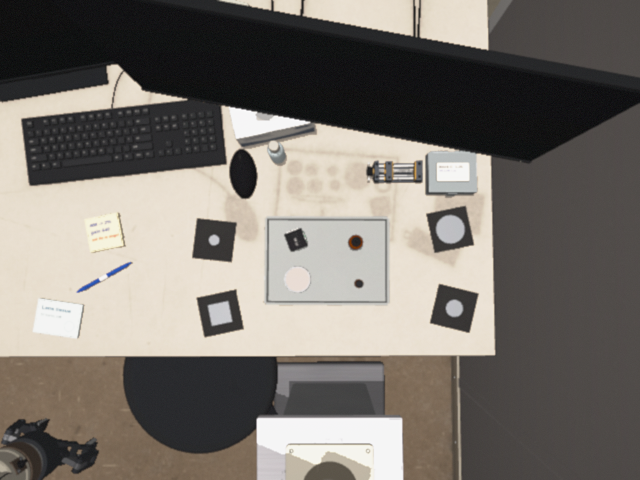

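View pics/scene0.png

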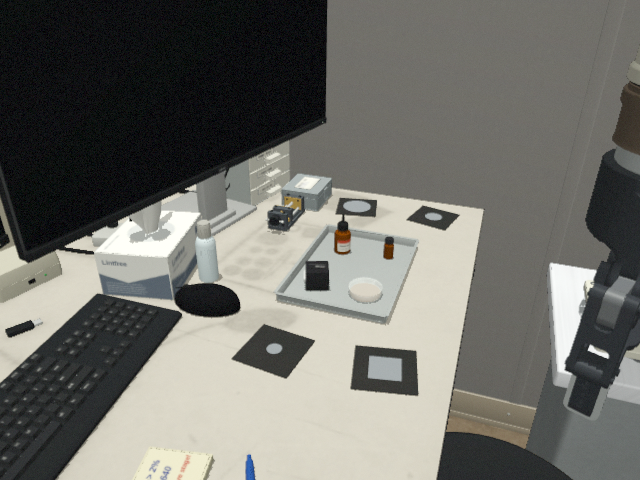

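The top view shows the cube at (296,239), dish at (297,279), bottle at (356,242) and vial at (359,283). The pads are at (214,240) small circle, (220,313) square, (450,229) large circle and (454,308) medium circle. The spray can is at (276,150), away from the tray. The scene view agrees with this layout.

```bash
cat > h.py <<'E'
import numpy as np, cv2
from workcell import sensors, vision
from scipy.spatial.transform import Rotation as R
np.set_printoptions(precision=4,suppress=True)
def shot(n,name=None):
    i=vision.camera_info(n); p,d=vision.camera(n)
    if name: cv2.imwrite(f"pics/{name}.png",p[:,:,::-1]); np.savez(f"pics/{name}.npz",p=p,d=d,K=i["mtx"],T=i["T"])
    return p,d,i["mtx"],i["T"]
def load(name):
    z=np.load(f"pics/{name}.npz"); return z["p"],z["d"],z["K"],z["T"]
def cast(uv,K,T,z):
    uv=np.atleast_2d(uv).astype(float)
    r=np.c_[(uv[:,0]-K[0,2])/K[0,0],-(uv[:,1]-K[1,2])/K[1,1],-np.ones(len(uv))]@T[:3,:3].T
    o=T[:3,3]; return o+r*((z-o[2])/r[:,2])[:,None]
def proj(P,K,T):
    c=(np.atleast_2d(P)-T[:3,3])@T[:3,:3]; return np.c_[K[0,0]*c[:,0]/-c[:,2]+K[0,2],K[1,1]*-c[:,1]/-c[:,2]+K[1,2]]
def blob(mask,near):
    cs,_=cv2.findContours(mask.astype(np.uint8),cv2.RETR_EXTERNAL,cv2.CHAIN_APPROX_NONE)
    cs=[c for c in cs if cv2.contourArea(c)>15]
    return min(cs,key=lambda c:np.hypot(*(np.mean(c[:,0],0)-near)))
def meas(mask,near,K,T,z):
    """world centroid, min-rect size and angle of blob outline on plane z"""
    c=blob(mask,near); w=cast(c[:,0],K,T,z)
    (cx,cy),s,a=cv2.minAreaRect((w[:,:2]*1000).astype(np.float32))
    return np.array([cx,cy])/1000,np.array(s),a,c[:,0].mean(0)
E
python3 - <<'E'
from h import *
p,d,K,T=load("top0"); p=p.astype(int); g=p.sum(2)/3; sat=p.max(2)-p.min(2)
for n,uv in dict(small=(214,240),square=(220,313),large=(450,229),medium=(454,308)).items():
    print(n,"inlay",*meas(g>95,uv,K,T,.003)); print("   pad",*meas(g<95,uv,K,T,.003))
print("dish",*meas((p[:,:,0]-p[:,:,2]>8)&(g>150),(297,279),K,T,.017))
print("cube",*meas(g<90,(296,239),K,T,.040))
print("bottle",*meas(sat>40,(356,242),K,T,.051)); print("vial",*meas(g<110,(359,283),K,T,.044))
print("tray",*meas((g<140),(327,260),K,T,.017))
for uv in [(296,239),(356,242),(359,283),(297,279),(327,260),(150,330),(276,147)]: print(uv,d[uv[1],uv[0]],(T@np.r_[cast(uv,K,T,0)[0]*0,1])[2]-d[uv[1],uv[0]])
print("wrist",vision.camera_info("wrist")["T"],vision.camera_info("wrist")["mtx"]);
E
```

```text
small inlay [0.4796 0.1877] [ 924.3268 1110.3411] 0.007329172920435667 [223.5852 288.8342]
   pad [0.54   0.2532] [86.293  86.5983] 83.34027862548828 [213.9392 239.6419]
square inlay [0.4796 0.1877] [ 924.3268 1110.3411] 0.007329172920435667 [223.5852 288.8342]
   pad [0.3773 0.2392] [86.3594 86.666 ] 11.834134101867676 [219.6755 312.8543]
large inlay [ 1.0266 -0.183 ] [473.0172 116.0543] 89.44136810302734 [410.011   17.1581]
   pad [ 0.5615 -0.2723] [86.8547 87.1494] 11.153005599975586 [449.7114 228.8456]
medium inlay [0.4796 0.1877] [ 924.3268 1110.3411] 0.007329172920435667 [223.5852 288.8342]
   pad [ 0.3868 -0.2783] [86.9788 86.4245] 76.31404113769531 [453.7383 307.8255]
dish [0.5908 0.1861] [1120.8589  659.1161] 87.28926849365234 [232.2149 215.724 ]
cube [0.5371 0.0685] [39.6114 38.2902] 20.31328582763672 [295.4516 239.6935]
bottle [ 0.5322 -0.0603] [27.8501 27.8893] 89.74021911621094 [355.2432 241.7568]
vial [ 0.4423 -0.0664] [15.0136 14.9913] 89.5694351196289 [358.3333 283.2381]
tray [0.4926 0.0028] [263.8428 182.368 ] 89.70683288574219 [326.4499 259.9683]
(296, 239) 1.2561091 0.03632427487028389
(356, 242) 1.2144226 0.07801080975187569
(359, 283) 1.239439 0.05299438271177559
(297, 279) 1.272799 0.01963437828672676
(327, 260) 1.2926052 -0.00017176833497734023
(150, 330) 1.288967 0.0034663799728229527
(276, 147) 1.1926647 0.09976865086210518
wrist [[ 0.369  -0.8934 -0.2563  0.1196]
 [ 0.9294  0.3546  0.1023  0.4904]
 [-0.0005 -0.2759  0.9612  0.3735]
 [ 0.      0.      0.      1.    ]] [[359.8837   0.     324.8756]
 [  0.     359.8837 246.8736]
 [  0.       0.       1.    ]]
```

Run:
```python
from h import *
p,d,K,T=load("top0"); p=p.astype(int); g=p.sum(2)/3
m=np.zeros(g.shape,bool); m[262:298,275:325]=1
print("dish",*meas(m&(p[:,:,0]-p[:,:,2]>8)&(g>150),(297,279),K,T,.017), p[279,297],p[260,327])
c=[blob((d>0)&(d<1.12)&(np.arange(480)[:,None]<200),(300,60))][0]
for u in (100,200,280,350,450,530):
    v=max(q[1] for q in c[:,0] if q[0]==u)-1
    z=T[2,3]-d[v,u]; print(u,v,"monitor edge",cast((u,v),K,T,z))
for n,uv,thr in (("small",(214,240),8),("square",(220,313),18),("large",(450,229),20),("medium",(454,308),12)):
    m=np.zeros(g.shape,bool); m[uv[1]-thr:uv[1]+thr,uv[0]-thr:uv[0]+thr]=1
    print(n,*meas(m&(g>95),uv,K,T,.003))
```

```text
dish [0.452  0.0648] [52.74   52.5744] 89.96273803710938 [297.4    279.0143] [232 220 212] [203 201 197]
100 56 monitor edge [[0.896  0.4479 0.1738]]
200 94 monitor edge [[0.8145 0.2463 0.1856]]
280 110 monitor edge [[0.7815 0.0905 0.1868]]
350 124 monitor edge [[ 0.7543 -0.045   0.1818]]
450 143 monitor edge [[ 0.7152 -0.2374  0.1843]]
530 158 monitor edge [[ 0.6841 -0.3886  0.1891]]
small [0.54   0.2539] [24.1089 24.9004] 26.409862518310547 [213.7097 239.7097]
square [0.3773 0.2396] [49.0115 48.7282] 11.657266616821289 [219.7037 313.0864]
large [ 0.5614 -0.273 ] [62.1412 62.5944] 89.10918426513672 [449.8272 228.8148]
medium [ 0.3865 -0.2788] [37.0427 37.5843] 44.35722351074219 [453.9167 307.9167]
```

>>> step_arm(
  series=[
    [0, 0, 0, -0.13],
    [0, 0, 0, -0.13],
    [0, 0, 0, -0.118],
    [-0.045, 0.02, 0, 0],
    [-0.045, 0.02, 0, 0],
    [-0.045, 0.02, 0, 0],
    [-0.045, 0.02, 0, 0],
    [-0.045, 0.02, 0, 0],
  ],
)

```text
clock: 0.9
eef_pos: [0.2848, 0.2376, 0.231]
tool_rot: [0.707, 0.707, -0.0, 0.0]
ft_force: [0.3, 0.6, 0.7]
grip_width: 0.0851
```

>>> step_arm(
  series=[
    [-0.034, 0.025, 0, 0],
    [-0.034, 0.025, 0, 0],
    [-0.034, 0.025, 0, 0],
    [-0.034, 0.025, 0, 0],
    [-0.034, 0.025, 0, 0],
    [-0.034, 0.025, 0, 0],
    [-0.034, 0.025, 0, 0],
    [0, 0, 0, 0],
  ],
)

```text
clock: 1.7
eef_pos: [0.4618, -0.0023, 0.2306]
tool_rot: [0.71, 0.705, -0.0, 0.001]
ft_force: [0.1, 0.8, -1.0]
grip_width: 0.0857
```

Run:
```python
from h import *
o=sensors.get_obs(); print(o["eef_pos"],o["joint_pos"])
shot("wrist","w1")
```

```text
[ 0.4618 -0.0023  0.2306] [-0.0041  0.165  -0.0923  1.3131 -0.0013  0.0029]
```

View pics/w1.png

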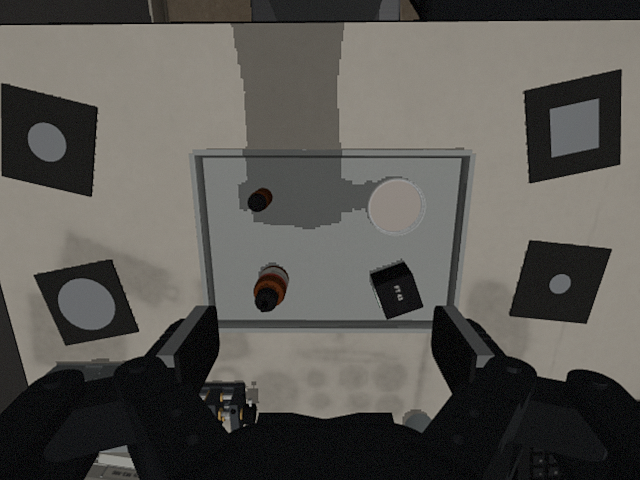

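The wrist view covers everything. The dish is at (397,207), the cube top at (400,295), the bottle at (270,290) and the vial at (260,200). The pads are at (47,142), (87,303), (575,128) and (560,284).

Run:
```python
from h import *
p,d,K,T=load("w1"); p=p.astype(int); g=p.sum(2)/3
def win(uv,r):
    m=np.zeros(g.shape,bool); m[max(0,uv[1]-r):uv[1]+r,max(0,uv[0]-r):uv[0]+r]=1; return m
for n,uv,r in (("small",(560,284),18),("square",(575,128),32),("large",(87,303),36),("medium",(47,142),25)):
    print(n,*meas(win(uv,r)&(g>75),uv,K,T,.003))
print("dish",*meas(win((397,207),38)&(p[:,:,0]-p[:,:,2]>4),(397,207),K,T,.016))
print("dish bright",*meas(win((397,207),38)&(g>145),(397,207),K,T,.016), p[207,397],p[250,330])
print("vial cap+body",*meas(win((260,200),20)&(g<60),(260,200),K,T,.03))
print("cube",*meas(win((400,290),38)&(g<32),(400,292),K,T,.040),p[300,402],p[270,385])
cv2.imwrite("pics/w1c.png",cv2.resize(p[170:330,230:440].astype(np.uint8)[:,:,::-1],None,fx=3.5,fy=3.5,interpolation=cv2.INTER_CUBIC))
```

```text
small [0.5419 0.2569] [22.6978 22.316 ] 63.80354309082031 [559.6842 283.3158]
square [0.379  0.2426] [46.3232 46.1003] 11.712281227111816 [574.2593 127.4656]
large [ 0.5636 -0.2704] [62.0342 62.024 ] 78.76866912841797 [ 85.8824 303.6667]
medium [ 0.3886 -0.2763] [35.8522 36.6419] 76.79115295410156 [ 46.4444 141.5741]
dish [0.4521 0.0682] [51.0737 50.5721] 45.639068603515625 [394.7483 205.2308]Traceback (most recent call last):
  File "<stdin>", line 8, in <module>
  File "h.py", line 23, in meas
    c=blob(mask,near); w=cast(c[:,0],K,T,z)
  File "h.py", line 20, in blob
    return min(cs,key=lambda c:np.hypot(*(np.mean(c[:,0],0)-near)))
ValueError: min() iterable argument is empty
```

>>> step_arm(
  series=[
    [0.035, -0.005, 0.03, 0],
    [0.034, -0.005, 0.03, 0],
    [0, 0, 0.03, 0],
    [0, 0, 0.02, 0],
    [0, 0, 0, 0],
    [0, 0, 0, 0],
    [0, 0, 0, 0],
    [0, 0, 0, 0],
  ],
)

```text
clock: 2.55
eef_pos: [0.4506, 0.0705, 0.1227]
tool_rot: [0.707, 0.707, 0.001, 0.001]
ft_force: [0.2, 0.6, 0.1]
grip_width: 0.085
```

Run:
```python
from h import *
o=sensors.get_obs(); print(o["eef_pos"],o["tool_rot"])
p,d,K,T=shot("wrist","w2"); p=p.astype(int);g=p.sum(2)/3
e=o["eef_pos"]; print("TCP proj",proj(e,K,T))
cv2.circle(a:=p.astype(np.uint8)[:,:,::-1].copy(),tuple(int(v) for v in proj([e[0],e[1],.017],K,T)[0]),3,(0,0,255),1); cv2.imwrite("pics/w2a.png",a)
```

```text
[0.4506 0.0705 0.1227] [0.7075 0.7068 0.0012 0.0008]
TCP proj [[323.7998 310.8352]]
```

View pics/w2a.png

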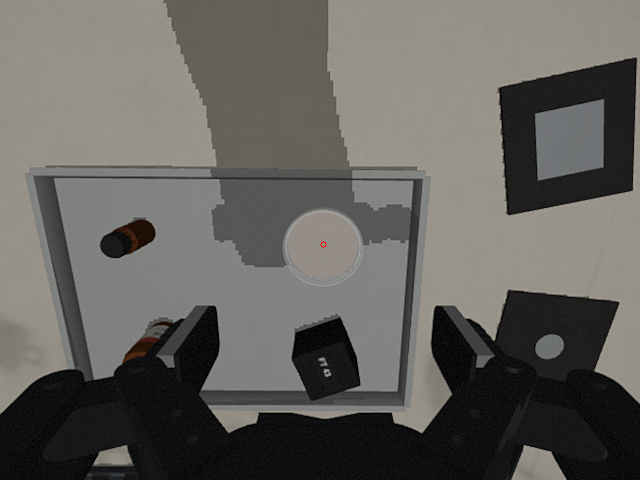

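The dish is centred at about (323,247), between the fingers and about 2 mm beyond the projected TCP mark.

>>> step_arm(
  series=[
    [0, 0.002, 0.02, 0],
    [0, 0, 0.02, 0],
    [0, 0, 0.02, 0],
    [0, 0, 0.02, 0],
    [0, 0, 0.015, 0],
    [0, 0, 0.012, 0],
    [0, 0, 0.007, 0],
    [0, 0, 0, 0],
  ],
  fingers=0.075,
)

```text
clock: 3.4
eef_pos: [0.4514, 0.0701, 0.007]
tool_rot: [0.708, 0.707, -0.0, -0.0]
ft_force: [-0.7, -0.5, 0.2]
grip_width: 0.0752
```

>>> step_arm(
  series=[
    [0, 0, 0.003, 0],
    [0, 0, 0, 0],
    [0, 0, 0, 0],
    [0, 0, 0, 0],
    [0, 0, 0, 0],
    [0, 0, 0, 0],
    [0, 0, 0, 0],
    [0, 0, 0, 0],
  ],
  fingers=0.05,
)

```text
clock: 4.2
eef_pos: [0.4525, 0.0704, 0.0054]
tool_rot: [0.707, 0.707, 0.001, 0.001]
ft_force: [-0.7, -0.5, 6.4]
grip_width: 0.056
```

>>> step_arm(
  series=[
    [0, 0, -0.005, 0],
    [0, 0, -0.01, 0],
    [0, 0, -0.01, 0],
    [0, 0, -0.01, 0],
    [0, 0, 0, 0],
    [0, 0, 0, 0],
    [0, 0, 0, 0],
    [0, 0, 0, 0],
  ],
  fingers=0.045,
)

```text
clock: 5.0
eef_pos: [0.4511, 0.0703, 0.0389]
tool_rot: [0.707, 0.707, -0.0, -0.0]
ft_force: [-0.0, -0.2, -0.1]
grip_width: 0.056
```

Run:
```python
from h import *
o=sensors.get_obs(); print(o["eef_pos"],o["tool_rot"],o["grip_width"])
p,d,K,T=shot("scene","s3"); cv2.imwrite("pics/s3c.png",cv2.resize(p[150:350,240:460,::-1],None,fx=3,fy=3))
```

```text
[0.4511 0.0703 0.0389] [ 0.7074  0.7068 -0.0004 -0.0003] 0.05601284596504893
```

View pics/s3c.png

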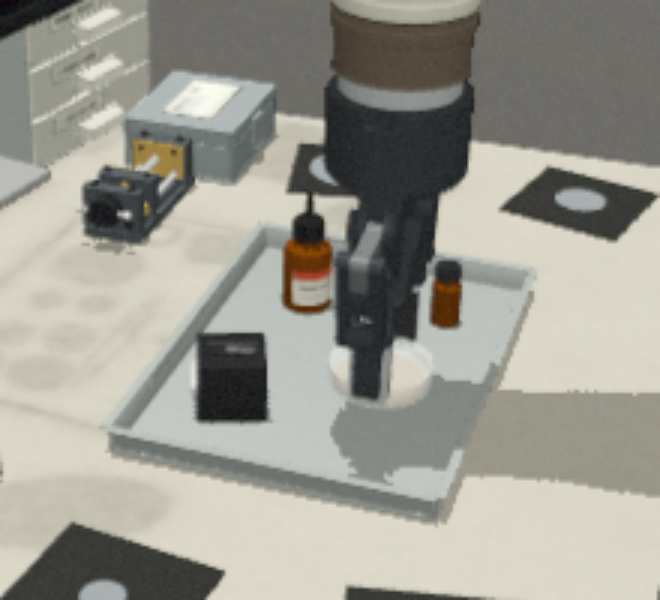

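The dish is held clear of the tray floor and level, as its shadow is separate from it. Next I carry it near the large pad and look from the side.

>>> step_arm(
  series=[
    [0, 0, -0.03, 0],
    [0, 0, -0.03, 0],
    [0, 0, -0.03, 0],
    [-0.03, 0.02, 0, 0],
    [-0.04, 0.02, 0, 0],
    [-0.04, 0.02, 0, 0],
    [-0.04, 0.02, 0, 0],
    [-0.04, 0.02, 0, 0],
  ],
)

```text
clock: 5.85
eef_pos: [0.5518, -0.1213, 0.1289]
tool_rot: [0.707, 0.707, -0.0, -0.0]
ft_force: [0.6, 0.6, 0.3]
grip_width: 0.0557
```

>>> step_arm(
  series=[
    [-0.03, 0.012, 0, 0],
    [-0.01, 0, 0, 0],
    [0, 0, 0, 0],
    [0, 0, 0, 0],
    [0, 0, 0, 0],
    [0, 0, 0, 0],
    [0, 0, 0, 0],
    [0, 0, 0, 0],
  ],
)

```text
clock: 6.65
eef_pos: [0.5634, -0.1591, 0.1295]
tool_rot: [0.707, 0.707, 0.0, 0.0]
ft_force: [-0.4, 0.1, 0.3]
grip_width: 0.0555
```

Run:
```python
from h import *
o=sensors.get_obs(); print(o["eef_pos"],o["tool_rot"],o["grip_width"])
p,d,K,T=shot("wrist","w4"); p=p.astype(int); g=p.sum(2)/3
uv=proj([.5636,-.27,.003],K,T)[0].astype(int); print(uv)
m=np.zeros(g.shape,bool); r=52; m[uv[1]-r:uv[1]+r,max(0,uv[0]-r):uv[0]+r]=1
print(*meas(m&(g>75),uv,K,T,.003))
```

```text
[ 0.5634 -0.1591  0.1295] [0.707  0.7072 0.0001 0.0001] 0.05554511621231883
[180 237]
[ 0.5635 -0.2703] [63.1469 62.8188] 39.25816345214844 [179.696  236.4141]
```

View pics/w4.png

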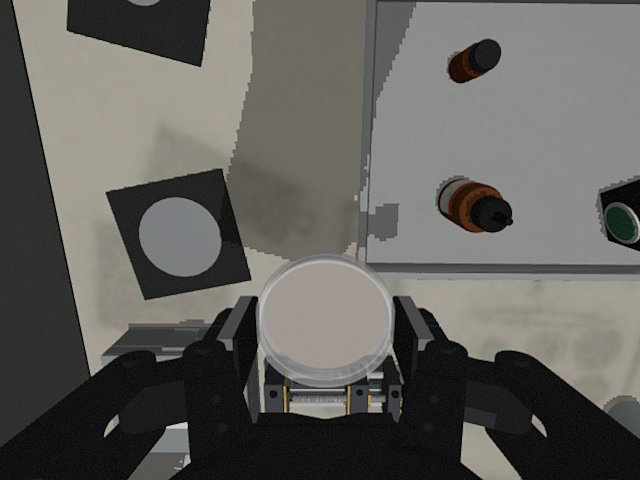

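The dish hangs level between the fingers, centred near (326,320). The large inlay is at (180,236) and measures (0.5635, -0.2703), which matches the earlier value.

Run:
```python
from h import *
p,d,K,T=load("w4"); p=p.astype(int); g=p.sum(2)/3
e=np.array([.5634,-.1591,.1295])
m=np.zeros(g.shape,bool); m[250:395,258:395]=1
c=blob(m&(p[:,:,0]-p[:,:,2]>6)&(g>90),(326,316)); h=cv2.convexHull(c)
print(cv2.boundingRect(h),cv2.fitEllipse(h)); print("tcp->px at top", proj(e+[0,0,.0115],K,T))
w=cast(h[:,0],K,T,e[2]+.0115)[:,:2]*1000; print(cv2.minEnclosingCircle(w.astype(np.float32)))
print(d[300:330:10,300:360:20])
```

```text
(264, 262, 123, 108) ((324.90972900390625, 314.9386291503906), (106.53215789794922, 122.30054473876953), 91.79531860351562)
tcp->px at top [[323.6773 323.3666]]
((561.46337890625, -158.58685302734375), 25.054685592651367)
[[0.1421 0.1423 0.1426]
 [0.1431 0.1436 0.143 ]
 [0.1465 0.1459 0.1449]]
```

>>> step_arm(
  series=[
    [-0.037, 0.001, 0, 0],
    [-0.037, 0, 0, 0],
    [-0.037, 0, 0, 0],
    [0, 0, 0.03, 0],
    [0, 0, 0.03, 0],
    [0, 0, 0.03, 0],
    [0, 0, 0.02, 0],
    [0, 0, 0, 0],
  ],
)

```text
clock: 7.5
eef_pos: [0.5615, -0.2694, 0.0156]
tool_rot: [0.707, 0.707, -0.001, -0.004]
ft_force: [-0.8, -0.4, -0.7]
grip_width: 0.0554
```

>>> step_arm(
  series=[
    [0, 0, 0, 0],
    [0, 0, 0, 0],
    [0, 0, 0, 0],
    [0, 0, 0.004, 0],
    [0, 0, 0.004, 0],
    [0, 0, 0.002, 0],
    [0, 0, 0, 0],
    [0, 0, 0, 0],
  ],
)

```text
clock: 8.3
eef_pos: [0.5642, -0.2707, 0.0091]
tool_rot: [0.707, 0.707, -0.0, -0.0]
ft_force: [-0.2, -1.2, -0.3]
grip_width: 0.0557
```

>>> step_arm(
  series=[
    [0, 0, 0.002, 0],
    [0, 0, 0.001, 0],
    [0, 0, 0, 0],
    [0, 0, 0, 0],
    [0, 0, 0, 0],
    [0, 0, 0, 0],
    [0, 0, 0, 0],
    [0, 0, 0, 0],
  ],
)

```text
clock: 9.1
eef_pos: [0.5644, -0.2708, 0.0065]
tool_rot: [0.707, 0.707, 0.0, 0.0]
ft_force: [-1.1, 0.4, 3.9]
grip_width: 0.056
```

>>> step_arm(
  series=[
    [0, 0, 0, 0],
    [0, 0, 0, 0],
    [0, 0, 0, 0],
    [0, 0, 0, 0],
    [0, 0, -0.02, 0],
    [0, 0, -0.03, 0],
    [0.02, -0.02, -0.04, 0],
    [0.03, -0.03, -0.04, 0],
  ],
  fingers=0.075,
)

```text
clock: 9.9
eef_pos: [0.5192, -0.2255, 0.1318]
tool_rot: [0.708, 0.706, 0.0, 0.001]
ft_force: [0.3, 0.9, 0.1]
grip_width: 0.0754
```

>>> step_arm(
  series=[
    [0.03, -0.02, 0, 0],
    [0.02, 0, 0, 0],
    [0, 0, 0, 0],
    [0, 0, 0, 0],
    [0, 0, 0, 0],
    [0, 0, 0, 0],
    [0, 0, 0, 0],
    [0, 0, 0, 0],
  ],
)

```text
clock: 10.7
eef_pos: [0.4986, -0.1755, 0.1302]
tool_rot: [0.708, 0.707, -0.0, -0.0]
ft_force: [-0.0, -0.5, 0.5]
grip_width: 0.0751
```

Run:
```python
from h import *
o=sensors.get_obs(); print(o["eef_pos"],o["tool_rot"],o["grip_width"])
p,d,K,T=shot("wrist","w5"); p=p.astype(int); g=p.sum(2)/3
u,v=proj([.5635,-.2703,.003],K,T)[0].astype(int); print(u,v)
a=p[v-70:v+70,max(0,u-70):u+70].astype(np.uint8)[:,:,::-1]
cv2.imwrite("pics/w5c.png",cv2.resize(a,None,fx=4,fy=4,interpolation=cv2.INTER_CUBIC))
```

```text
[ 0.4986 -0.1755  0.1302] [ 0.7077  0.7066 -0.0002 -0.0002] 0.07505203470328606
209 313
```

View pics/w5c.png

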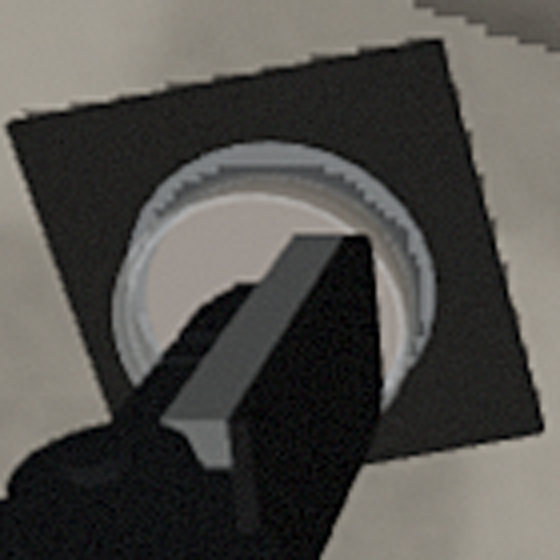

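The dish stands on the large pad, though a finger hides part of it. I'll check centring from the top camera once the arm has moved on, and measure the bottle at the same time.

>>> step_arm(
  series=[
    [0.04, 0.01, -0.02, 0],
    [0.04, 0.01, 0, 0],
    [0.037, 0, 0, 0],
    [0, 0, 0, 0],
    [0, 0, 0, 0],
    [0, 0, 0, 0],
    [0, 0, 0, 0],
    [0, 0, 0, 0],
  ],
)

```text
clock: 11.55
eef_pos: [0.5187, -0.0591, 0.1505]
tool_rot: [0.708, 0.706, -0.0, -0.0]
ft_force: [-0.7, 0.4, 0.2]
grip_width: 0.075
```

Run:
```python
from h import *
o=sensors.get_obs(); e=o["eef_pos"];print(e,o["tool_rot"],o["grip_width"])
p,d,K,T=shot("top","t6"); pi=p.astype(int); g=pi.sum(2)/3
m=np.zeros(g.shape,bool); m[205:255,425:475]=1
w=pi[:,:,0]-pi[:,:,2]
print("dish fill",*meas(m&(w>8)&(g>120),(450,229),K,T,.018),"pad",*meas(g<95,(450,229),K,T,.003))
cv2.imwrite("pics/t6c.png",cv2.resize(p[195:265,410:490,::-1],None,fx=5,fy=5,interpolation=cv2.INTER_CUBIC))
p,d,K,T=shot("wrist","w6"); print(proj([e[0],e[1],.05],K,T),proj([e[0],e[1],.08],K,T))
cv2.imwrite("pics/w6c.png",p[100:400,170:480,::-1])
a=cv2.imread("pics/t6c.png"); b=p[100:450,200:450,::-1]
h=max(a.shape[0],b.shape[0]); pad=lambda i:cv2.copyMakeBorder(i,0,h-i.shape[0],0,0,0)
cv2.imwrite("pics/c6.png",np.hstack([pad(a),pad(b)]))
```

```text
[ 0.5187 -0.0591  0.1505] [ 0.708   0.7062 -0.0001 -0.    ] 0.07499804339993196
dish fill [ 0.5593 -0.2688] [107.6996 108.9985] 89.17157745361328 [449.5 229.5] pad [ 0.5616 -0.2725] [87.1885 87.6671] 11.381221771240234 [449.7315 228.8188]
[[323.8493 246.9737]] [[323.787  260.2714]]
```

View pics/c6.png

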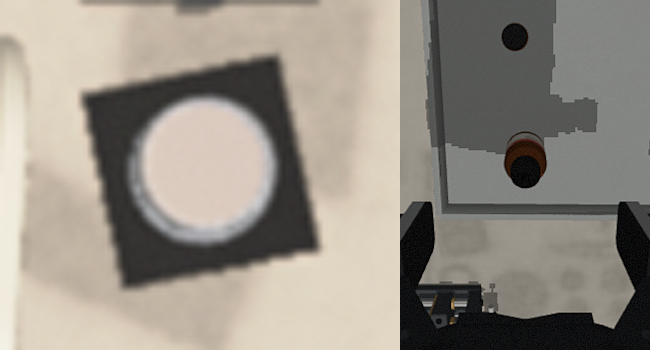

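Run:
```python
from h import *
p,d,K,T=load("t6"); pi=p.astype(int); g=pi.sum(2)/3; w=pi[:,:,0]-pi[:,:,2]
m=np.zeros(g.shape,bool); m[213:247,434:468]=1
print(pi[228,451],pi[215,455:475:3].tolist())
print("fill",*meas(m&(w>12),(451,228),K,T,.0175))
pc=meas(g<95,(450,229),K,T,.003); print("pad",pc[0]); 
dm=np.zeros(g.shape,np.uint8); cv2.drawContours(dm,[cv2.convexHull(blob(g<95,(450,229)))],-1,1,-1)
print("dish+inlay",*meas((dm>0)&(g>95),(450,229),K,T,.0175))
p,d,K,T=load("w6"); pi=p.astype(int); g=pi.sum(2)/3; sat=pi.max(2)-pi.min(2)
m=np.zeros(g.shape,bool); m[225:295,300:350]=1
c=blob(m&(g<28),(325,272)); print("cap px",cv2.minEnclosingCircle(c)); print("cap z.066",cast(cv2.minEnclosingCircle(c)[0],K,T,.066), "z.076",cast(cv2.minEnclosingCircle(c)[0],K,T,.076))
c=blob(m&((sat>25)|(g<28)),(325,260)); print("whole",cv2.boundingRect(c))
for z in (.002,.051): print(z,[cast((325,v),K,T,z)[0,0] for v in (cv2.boundingRect(c)[1],)])
print("width at shoulder",cast([(cv2.boundingRect(c)[0],258),(sum(cv2.boundingRect(c)[::2]),258)],K,T,.045)[:,1])
```

```text
[219 201 190] [[146, 145, 145], [66, 65, 64], [52, 50, 48], [54, 51, 50], [110, 102, 94], [194, 181, 164], [193, 181, 163]]
fill [ 0.5636 -0.2699] [52.761  50.7197] 89.70305633544922 [450.194  227.6866]
pad [ 0.5616 -0.2725]
dish+inlay [ 0.5615 -0.2699] [61.4546 64.0785] 89.10911560058594 [450.1975 228.679 ]
cap px ((324.96875, 264.0), 23.34000015258789)
cap z.066 [[ 0.5259 -0.0583  0.066 ]] z.076 [[ 0.5225 -0.0583  0.076 ]]
whole (305, 239, 41, 49)
0.002 [np.float64(0.5255416258849165)]
0.051 [np.float64(0.5126049950511148)]
width at shoulder [-0.0728 -0.043 ]
```

```bash
cat >> h.py <<'E'
def cloud(p,d,K,T):
    v,u=np.nonzero(d>0); z=d[v,u]
    P=np.c_[(u-K[0,2])/K[0,0]*z,-(v-K[1,2])/K[1,1]*z,-z]@T[:3,:3].T+T[:3,3]
    return P,np.c_[u,v]
def fitc(P,r):
    from scipy.optimize import least_squares
    f=least_squares(lambda c:np.hypot(*(P[:,:2]-c).T)-r,P[:,:2].mean(0),loss="soft_l1",f_scale=.001); return f.x,np.sqrt(np.mean(f.fun**2))
E
python3 - <<'E'
from h import *
P,uv=cloud(*load("w6"))
for n,c,R_,bands in (("bottle",(.532,-.058),.03,((.008,.02),(.02,.035),(.035,.047),(.047,.052),(.055,.068),(.07,.08))),("vial",(.445,-.064),.025,((.006,.02),(.02,.032),(.036,.046)))):
    s=P[np.hypot(*(P[:,:2]-c).T)<R_]
    for a,b in bands:
        q=s[(s[:,2]>a)&(s[:,2]<b)]
        if len(q)>5: print(n,a,b,len(q),q.min(0),q.max(0),q.mean(0))
t=P[(abs(P[:,0]-.48)<.03)&(abs(P[:,1]-0)<.04)]; print("floor z",np.median(t[:,2]))
E
```

```text
bottle 0.008 0.02 118 [ 0.5176 -0.0735  0.0081] [ 0.5298 -0.043   0.0198] [ 0.5204 -0.0586  0.0147]
bottle 0.02 0.035 191 [ 0.5175 -0.0739  0.0201] [ 0.5312 -0.0427  0.035 ] [ 0.5207 -0.0586  0.0281]
bottle 0.035 0.047 631 [ 0.5176 -0.074   0.0351] [ 0.5446 -0.0427  0.047 ] [ 0.5259 -0.0585  0.0439]
bottle 0.047 0.052 105 [ 0.521  -0.0714  0.047 ] [ 0.5384 -0.046   0.0519] [ 0.5267 -0.0581  0.0477]
bottle 0.055 0.068 678 [ 0.5234 -0.0688  0.055 ] [ 0.5437 -0.0485  0.068 ] [ 0.5314 -0.0586  0.064 ]
bottle 0.07 0.08 60 [ 0.5309 -0.061   0.0705] [ 0.5355 -0.0563  0.08  ] [ 0.5325 -0.0587  0.0759]
vial 0.02 0.032 73 [ 0.4344 -0.0749  0.0287] [ 0.4531 -0.0567  0.0319] [ 0.4446 -0.0633  0.0308]
vial 0.036 0.046 525 [ 0.4355 -0.0742  0.0406] [ 0.4522 -0.0575  0.046 ] [ 0.4438 -0.0657  0.044 ]
floor z 0.21468541120972773
```

>>> step_arm(
  series=[
    [0, 0.015, 0, 0],
    [0, 0, 0, 0],
    [0, 0, 0.02, 0],
    [0, 0, 0.03, 0],
    [0, 0, 0.03, 0],
    [0, 0, 0.03, 0],
    [0, 0, 0.02, 0],
    [0, 0, 0.005, 0],
  ],
  fingers=0.065,
)

```text
clock: 12.45
eef_pos: [0.5309, -0.0579, 0.013]
tool_rot: [0.708, 0.707, -0.002, -0.002]
ft_force: [-0.6, -0.1, -0.2]
grip_width: 0.0652
```

>>> step_arm(
  series=[
    [0, 0, 0, 0],
    [0, 0, 0, 0],
    [0, 0, 0, 0],
    [0, 0, 0, 0],
    [0, 0, 0, 0],
    [0, 0, 0, 0],
    [0, 0, 0, 0],
    [0, 0, 0, 0],
  ],
  fingers=0.02,
)

```text
clock: 13.25
eef_pos: [0.5352, -0.0582, 0.0173]
tool_rot: [0.707, 0.707, 0.001, 0.001]
ft_force: [-0.4, -0.5, 5.7]
grip_width: 0.0299
```

>>> step_arm(
  series=[
    [0, 0, -0.01, 0],
    [0, 0, -0.02, 0],
    [0, 0, -0.03, 0],
    [0, 0, -0.03, 0],
    [0, 0, -0.03, 0],
    [-0.03, -0.02, 0, 0],
    [-0.04, -0.025, 0, 0],
    [-0.04, -0.025, 0, 0],
  ],
)

```text
clock: 14.05
eef_pos: [0.4631, -0.1685, 0.1365]
tool_rot: [0.707, 0.708, 0.0, 0.001]
ft_force: [0.3, -0.4, 0.2]
grip_width: 0.0299
```

>>> step_arm(
  series=[
    [-0.04, -0.025, 0, 0],
    [-0.03, -0.025, 0, 0],
    [-0.015, -0.02, 0, 0],
    [0, -0.006, 0, 0],
    [0, 0, 0, 0],
    [0, 0, 0, 0],
    [0, 0, 0, 0],
    [0, 0, 0, 0],
  ],
)

```text
clock: 14.85
eef_pos: [0.3885, -0.2522, 0.1356]
tool_rot: [0.707, 0.708, 0.0, 0.0]
ft_force: [-0.4, -0.7, -0.9]
grip_width: 0.0296
```

Run:
```python
from h import *
o=sensors.get_obs(); e=o["eef_pos"];print(e,o["tool_rot"],o["grip_width"])
s=shot("wrist","w7"); P,uv=cloud(*s); Q=P-e
q=Q[(np.hypot(Q[:,0],Q[:,1])<.03)]
for a in np.arange(-.02,.08,.01):
    k=q[(q[:,2]>a)&(q[:,2]<a+.01)]
    if len(k)>5: print(round(a,3),len(k),k.min(0),k.max(0))
p,d,K,T=s; pi=p.astype(int); g=pi.sum(2)/3
u,v=proj([.3886,-.2763,.003],K,T)[0].astype(int); m=np.zeros(g.shape,bool); m[max(0,v-34):v+34,max(0,u-34):u+34]=1
print((u,v),*meas(m&(g>75),(u,v),K,T,.003))
```

```text
[ 0.3885 -0.2522  0.1356] [0.7067 0.7075 0.0001 0.0001] 0.0296478753912515
-0.02 148 [-0.017  -0.0149 -0.0145] [-0.0058  0.0152 -0.01  ]
-0.01 460 [-0.0173 -0.0152 -0.0099] [-0.0051  0.0155 -0.    ]
0.0 857 [-0.0174 -0.0271  0.0001] [-0.0064  0.028   0.01  ]
0.01 1505 [-0.0173 -0.0283  0.01  ] [0.01  0.029 0.02 ]
0.02 3732 [-0.0172 -0.0284  0.02  ] [0.0112 0.0291 0.03  ]
0.03 2690 [-0.0136 -0.0284  0.03  ] [0.0117 0.0289 0.04  ]
0.04 4480 [-0.0143 -0.0276  0.04  ] [0.0086 0.0276 0.05  ]
0.05 2026 [-0.0133 -0.0293  0.05  ] [-0.0001  0.0292  0.06  ]
0.06 1229 [-0.0182 -0.0259  0.06  ] [0.0003 0.0264 0.07  ]
0.07 5081 [-0.0186 -0.0245  0.07  ] [-0.0088  0.0247  0.08  ]
(np.int64(293), np.int64(235)) [ 0.3886 -0.2761] [36.6099 36.4812] 70.63008880615234 [293.5846 235.4923]
```

View pics/w7.png

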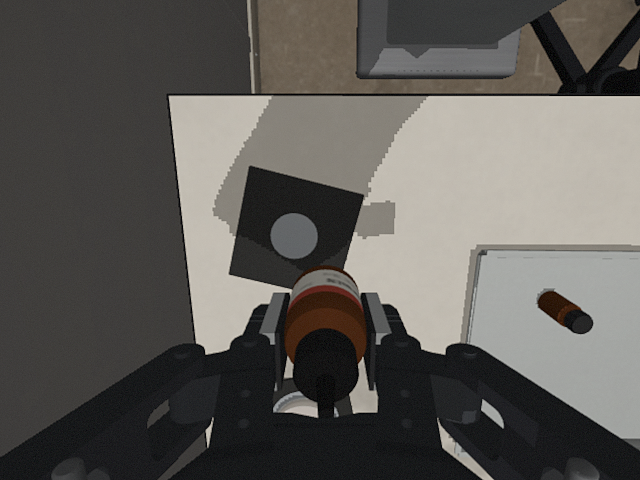

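The bottle hangs upright in the jaws, about 1.2 mm behind the TCP in x. The medium inlay is at (294,235) and measures (0.3886, -0.2761).

>>> step_arm(
  series=[
    [-0.012, 0.001, 0, 0],
    [-0.012, 0, 0, 0],
    [0, 0, 0.02, 0],
    [0, 0, 0.03, 0],
    [0, 0, 0.03, 0],
    [0, 0, 0.02, 0],
    [0, 0, 0.008, 0],
    [0, 0, 0, 0],
  ],
)

```text
clock: 15.7
eef_pos: [0.3879, -0.2771, 0.0266]
tool_rot: [0.708, 0.707, -0.0, -0.001]
ft_force: [-0.7, 0.6, -0.0]
grip_width: 0.0298
```

>>> step_arm(
  series=[
    [0, 0, 0, 0],
    [0, 0, 0, 0],
    [0, 0, 0, 0],
    [0, 0, 0.004, 0],
    [0, 0, 0.003, 0],
    [0, 0, 0, 0],
    [0, 0, 0, 0],
    [0, 0, 0, 0],
  ],
)

```text
clock: 16.5
eef_pos: [0.3886, -0.2769, 0.0206]
tool_rot: [0.707, 0.707, -0.0, -0.0]
ft_force: [-0.0, 1.2, 0.1]
grip_width: 0.03
```

>>> step_arm(
  series=[
    [0.0006, 0.001, 0, 0],
    [0, 0, 0.001, 0],
    [0, 0, 0.001, 0],
    [0, 0, 0.0005, 0],
    [0, 0, 0, 0],
    [0, 0, 0, 0],
    [0, 0, 0, 0],
    [0, 0, 0, 0],
  ],
)

```text
clock: 17.3
eef_pos: [0.3896, -0.2763, 0.0183]
tool_rot: [0.707, 0.707, 0.0, 0.0]
ft_force: [-0.1, 0.8, 3.9]
grip_width: 0.0302
```

>>> step_arm(
  series=[
    [0, 0, 0, 0],
    [0, 0, 0, 0],
    [0, 0, 0, 0],
    [0, 0, 0, 0],
    [0, 0, 0, 0],
    [0, 0, -0.03, 0],
    [0, 0, -0.05, 0],
    [0, 0, -0.05, 0],
  ],
  fingers=0.06,
)

```text
clock: 18.1
eef_pos: [0.3886, -0.2756, 0.1487]
tool_rot: [0.707, 0.707, -0.0, -0.001]
ft_force: [1.3, -0.6, -0.2]
grip_width: 0.0602
```

>>> step_arm(
  series=[
    [0, 0.03, 0, 0],
    [0, 0.04, 0, 0],
    [0, 0.04, 0, 0],
    [0, 0.04, 0, 0],
    [0, 0, 0, 0],
    [0, 0, 0, 0],
    [0, 0, 0, 0],
    [0, 0, 0, 0],
  ],
)

```text
clock: 18.9
eef_pos: [0.5384, -0.2765, 0.1484]
tool_rot: [0.708, 0.707, -0.0, -0.0]
ft_force: [-0.1, -0.5, -1.1]
grip_width: 0.0599
```

Run:
```python
from h import *
o=sensors.get_obs(); e=o["eef_pos"];print(e,o["tool_rot"],o["grip_width"])
s=shot("wrist","w8"); P,uv=cloud(*s)
for n,c,R_ in (("bottle",(.3886,-.2761),.03),("dish",(.5635,-.2703),.035)):
    q=P[np.hypot(*(P[:,:2]-c).T)<R_]
    for a,b in ((.004,.01),(.01,.0165),(.0165,.022),(.022,.04),(.055,.068),(.07,.085)):
        k=q[(q[:,2]>a)&(q[:,2]<b)]
        if len(k)>5: print(n,a,len(k),k.min(0),k.max(0),(k.min(0)+k.max(0))/2)
```

```text
[ 0.5384 -0.2765  0.1484] [ 0.7077  0.7065 -0.0001 -0.0002] 0.05988955558937708
bottle 0.004 694 [ 0.3726 -0.306   0.004 ] [ 0.4183 -0.2466  0.01  ] [ 0.3955 -0.2763  0.007 ]
bottle 0.01 101 [ 0.3928 -0.2915  0.0101] [ 0.4051 -0.2612  0.0165] [ 0.399  -0.2763  0.0133]
bottle 0.0165 82 [ 0.3915 -0.2915  0.0165] [ 0.4049 -0.2602  0.022 ] [ 0.3982 -0.2759  0.0193]
bottle 0.022 340 [ 0.391  -0.2915  0.022 ] [ 0.4049 -0.2601  0.04  ] [ 0.398  -0.2758  0.031 ]
bottle 0.055 542 [ 0.3918 -0.2859  0.055 ] [ 0.3995 -0.266   0.0679] [ 0.3957 -0.276   0.0614]
dish 0.004 315 [ 0.5289 -0.3051  0.004 ] [ 0.5846 -0.2361  0.0099] [ 0.5567 -0.2706  0.007 ]
dish 0.01 132 [ 0.5356 -0.2982  0.01  ] [ 0.595  -0.242   0.0165] [ 0.5653 -0.2701  0.0133]
dish 0.0165 3901 [ 0.5358 -0.2993  0.0165] [ 0.5946 -0.2417  0.0203] [ 0.5652 -0.2705  0.0184]
```

View pics/w8.png

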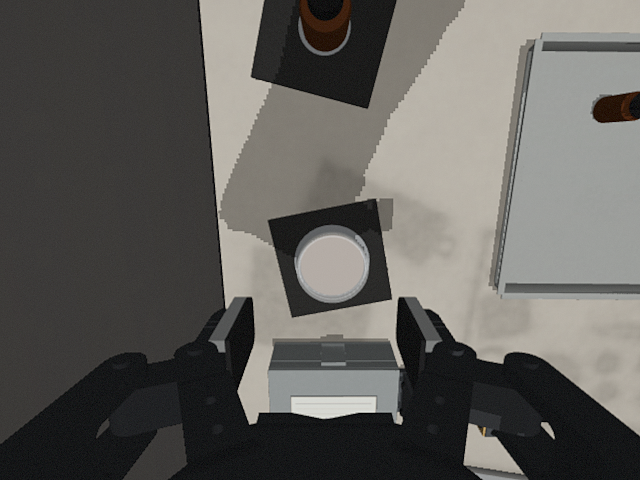

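The bottle is centred on its inlay, at (325,30), within about 0.4 mm. The dish at (333,263) sits about 1.7 mm too far in +x, so I'll regrasp it and shift it.

>>> step_arm(
  series=[
    [0.006, 0.0266, 0, 0],
    [0, 0, 0.02, 0],
    [0, 0, 0.03, 0],
    [0, 0, 0.03, 0],
    [0, 0, 0.03, 0],
    [0, 0, 0.02, 0],
    [0, 0, 0.007, 0],
    [0, 0, 0, 0],
  ],
  fingers=0.075,
)

```text
clock: 19.75
eef_pos: [0.565, -0.2704, 0.0105]
tool_rot: [0.708, 0.707, -0.0, -0.001]
ft_force: [-0.0, 0.5, 0.1]
grip_width: 0.0748
```

>>> step_arm(
  series=[
    [0, 0, 0, 0],
    [0, 0, 0.003, 0],
    [0, 0, 0, 0],
    [0, 0, 0, 0],
    [0, 0, 0, 0],
    [0, 0, 0, 0],
    [0, 0, 0, 0],
    [0, 0, 0, 0],
  ],
)

```text
clock: 20.55
eef_pos: [0.5662, -0.2704, 0.0081]
tool_rot: [0.707, 0.707, -0.0, -0.0]
ft_force: [0.1, -0.2, -0.8]
grip_width: 0.0751
```

Grip, lift 2 mm, shift 1.8 mm in -x, lower and release.

>>> step_arm(
  series=[
    [0, 0, 0, 0],
    [0, 0, 0, 0],
    [0, 0, 0, 0],
    [0, 0, 0, 0],
    [0, 0, 0, 0],
    [0, 0, -0.002, 0],
    [0, 0, 0, 0],
    [0, 0, 0, 0],
  ],
  fingers=0.045,
)

```text
clock: 21.35
eef_pos: [0.5659, -0.2703, 0.0096]
tool_rot: [0.707, 0.707, -0.0, -0.0]
ft_force: [0.8, 0.0, 0.2]
grip_width: 0.0551
```

>>> step_arm(
  series=[
    [0, 0, 0, 0],
    [0, -0.0018, 0, 0],
    [0, 0, 0, 0],
    [0, 0, 0, 0],
    [0, 0, 0.001, 0],
    [0, 0, 0.001, 0],
    [0, 0, 0, 0],
    [0, 0, 0, 0],
  ],
)

```text
clock: 22.15
eef_pos: [0.5645, -0.2705, 0.0089]
tool_rot: [0.707, 0.707, 0.0, 0.0]
ft_force: [-2.8, 0.7, 4.9]
grip_width: 0.0553
```

>>> step_arm(
  series=[
    [0, 0, 0, 0],
    [0, 0, 0, 0],
    [0, 0, 0, 0],
    [0, 0, 0, 0],
    [0, 0, -0.03, 0],
    [0, 0, -0.04, 0],
    [0, -0.01, -0.04, 0],
    [0, -0.01, -0.03, 0],
  ],
  fingers=0.075,
)

```text
clock: 22.95
eef_pos: [0.5451, -0.2707, 0.1506]
tool_rot: [0.707, 0.707, 0.0, 0.001]
ft_force: [0.4, 0.3, -0.3]
grip_width: 0.0752
```

>>> step_arm(
  series=[
    [0, 0, 0, 0],
    [0, 0, 0, 0],
    [0, 0, 0, 0],
    [0, 0, 0, 0],
    [0, 0, 0, 0],
    [0, 0, 0, 0],
    [0, 0, 0, 0],
    [0, 0, 0, 0],
  ],
)

```text
clock: 23.75
eef_pos: [0.5444, -0.2704, 0.1479]
tool_rot: [0.707, 0.707, -0.0, -0.0]
ft_force: [-0.5, 0.2, 0.9]
grip_width: 0.075
```

Run:
```python
from h import *
o=sensors.get_obs(); e=o["eef_pos"];print(e,o["tool_rot"],o["grip_width"])
s=shot("wrist","w9"); P,uv=cloud(*s)
q=P[np.hypot(*(P[:,:2]-(.5635,-.2703)).T)<.035]
for a,b in ((.01,.0165),(.0165,.022)):
    k=q[(q[:,2]>a)&(q[:,2]<b)]
    if len(k)>5: print(a,len(k),k.min(0),k.max(0),(k.min(0)+k.max(0))/2)
g=s[0].astype(int).sum(2)/3; u=proj([.5635,-.27,.003],*s[2:])[0]
print("pad",*meas(g<60,u,s[2],s[3],.003))
```

```text
[ 0.5444 -0.2704  0.1479] [ 0.7074  0.7068 -0.0001 -0.0001] 0.07502135579759026
0.01 126 [ 0.5343 -0.297   0.01  ] [ 0.5927 -0.2425  0.0165] [ 0.5635 -0.2697  0.0133]
0.0165 3982 [ 0.5343 -0.2992  0.0165] [ 0.5925 -0.2415  0.0206] [ 0.5634 -0.2704  0.0185]
pad [ 0.5629 -0.2702] [89.2851 89.2462] 11.34650707244873 [324.3639 250.4728]
```

>>> step_arm(
  series=[
    [0.03, -0.014, 0, 0],
    [0.035, -0.02, 0, 0],
    [0.035, -0.02, 0, 0],
    [0.035, -0.02, 0, 0],
    [0.035, -0.02, 0, 0],
    [0.035, -0.006, 0, 0],
    [0, 0, 0, 0],
    [0, 0, 0, 0],
  ],
  fingers=0.05,
)

```text
clock: 24.6
eef_pos: [0.4448, -0.0649, 0.1486]
tool_rot: [0.707, 0.707, 0.0, 0.001]
ft_force: [0.3, 0.1, 0.9]
grip_width: 0.0498
```

>>> step_arm(
  series=[
    [0, 0, 0.03, 0],
    [0, 0, 0, 0],
    [0, 0, 0, 0],
    [0, 0, 0, 0],
    [0, 0, 0, 0],
    [0, 0, 0, 0],
    [0, 0, 0, 0],
    [0, 0, 0, 0],
  ],
)

```text
clock: 25.4
eef_pos: [0.4447, -0.0654, 0.1183]
tool_rot: [0.707, 0.707, 0.0, 0.0]
ft_force: [0.4, -0.9, 0.2]
grip_width: 0.0498
```

Run:
```python
from h import *
o=sensors.get_obs(); e=o["eef_pos"];print(e,o["tool_rot"],o["grip_width"])
s=shot("wrist","w10"); P,uv=cloud(*s)
for n,c,r,bb in (("vial",(.4438,-.0657),.02,((.006,.015),(.015,.032),(.037,.048))),("cube",(.539,.071),.04,((.01,.03),(.037,.045)))):
  q=P[np.hypot(*(P[:,:2]-c).T)<r]
  for a,b in bb:
    k=q[(q[:,2]>a)&(q[:,2]<b)]
    if len(k)>5: print(n,a,len(k),k.min(0),k.max(0),(k.min(0)+k.max(0))/2, cv2.minAreaRect((k[:,:2]*1000).astype(np.float32)))
```

```text
[ 0.4447 -0.0654  0.1183] [0.7074 0.7068 0.0001 0.0002] 0.049811098391083816
vial 0.006 70 [ 0.4341 -0.0748  0.006 ] [ 0.4411 -0.0567  0.0149] [ 0.4376 -0.0657  0.0105] ((437.5040283203125, -65.80561065673828), (6.814161777496338, 18.03163719177246), 1.0333689451217651)
vial 0.015 236 [ 0.4342 -0.075   0.0152] [ 0.4462 -0.0564  0.032 ] [ 0.4402 -0.0657  0.0236] ((440.1672058105469, -65.67173767089844), (18.622373580932617, 11.998895645141602), 89.7296142578125)
vial 0.037 567 [ 0.4354 -0.0737  0.0372] [ 0.4513 -0.0576  0.0461] [ 0.4433 -0.0656  0.0417] ((443.3190002441406, -65.6115951538086), (15.901657104492188, 16.117422103881836), 0.1281653195619583)
cube 0.01 776 [0.5141 0.0457 0.01  ] [0.536  0.0839 0.03  ] [0.5251 0.0648 0.02  ] ((522.3185424804688, 63.582374572753906), (8.887275695800781, 41.73215866088867), 30.05415153503418)
cube 0.037 162 [0.5142 0.0733 0.037 ] [0.5268 0.0876 0.0421] [0.5205 0.0804 0.0395] ((519.0847778320312, 82.47237396240234), (17.2431583404541, 7.707540988922119), 55.13018798828125)
```

>>> step_arm(
  series=[
    [0, -0.001, 0.02, 0],
    [0, 0, 0.03, 0],
    [0, 0, 0.03, 0],
    [0, 0, 0.02, 0],
    [0, 0, 0.01, 0],
    [0, 0, 0.001, 0],
    [0, 0, 0, 0],
    [0, 0, 0, 0],
  ],
)

```text
clock: 26.25
eef_pos: [0.4447, -0.0655, 0.0082]
tool_rot: [0.707, 0.707, 0.001, 0.001]
ft_force: [0.1, -0.2, 1.0]
grip_width: 0.0497
```

>>> step_arm(
  series=[
    [0, 0, 0, 0],
    [0, 0, 0, 0],
    [0, 0, 0, 0],
    [0, 0, 0, 0],
    [0, 0, 0, 0],
    [0, 0, 0, 0],
    [0, 0, 0, 0],
    [0, 0, 0, 0],
  ],
  fingers=0.008,
)

```text
clock: 27.05
eef_pos: [0.4442, -0.0654, 0.008]
tool_rot: [0.707, 0.707, 0.0, 0.001]
ft_force: [-1.0, 0.4, 5.9]
grip_width: 0.017
```

>>> step_arm(
  series=[
    [0, 0, -0.01, 0],
    [0, 0, -0.02, 0],
    [0, 0, -0.03, 0],
    [0, 0, -0.03, 0],
    [0, 0, -0.03, 0],
    [0, 0, 0, 0],
    [0.03, 0.01, 0, 0],
    [0.04, 0.015, 0, 0],
  ],
)

```text
clock: 27.85
eef_pos: [0.4682, 0.0041, 0.1273]
tool_rot: [0.709, 0.705, -0.0, 0.0]
ft_force: [1.1, -0.7, -1.1]
grip_width: 0.0172
```

>>> step_arm(
  series=[
    [0.04, 0.015, 0, 0],
    [0.04, 0.015, 0, 0],
    [0.04, 0.015, 0, 0],
    [0.04, 0.015, 0, 0],
    [0.04, 0.01, 0, 0],
    [0.03, 0.005, 0, 0],
    [0, 0, 0, 0],
    [0, 0, 0, 0],
  ],
)

```text
clock: 28.65
eef_pos: [0.543, 0.2349, 0.1262]
tool_rot: [0.707, 0.707, -0.001, -0.0]
ft_force: [-0.1, -0.1, 0.0]
grip_width: 0.0167
```

>>> step_arm(
  series=[
    [0, 0, 0, 0],
    [0, 0, 0, 0],
    [0, 0, 0, 0],
    [0, 0, 0, 0],
    [0, 0, 0, 0],
    [0, 0, 0, 0],
    [0, 0, 0, 0],
    [0, 0, 0, 0],
  ],
)

```text
clock: 29.45
eef_pos: [0.5438, 0.2346, 0.1271]
tool_rot: [0.707, 0.707, 0.0, -0.0]
ft_force: [-0.2, -0.5, 0.1]
grip_width: 0.0172
```

Run:
```python
from h import *
o=sensors.get_obs(); e=o["eef_pos"];print(e,o["tool_rot"],o["grip_width"])
s=shot("wrist","w11"); P,uv=cloud(*s); Q=P-e
q=Q[(np.hypot(Q[:,0],Q[:,1])<.03)]
for a in np.arange(-.01,.05,.005):
    k=q[(q[:,2]>a)&(q[:,2]<a+.005)]
    if len(k)>5: print(round(a,3),len(k),k.min(0),k.max(0))
p,d,K,T=s; pi=p.astype(int); g=pi.sum(2)/3
u,v=proj([.5419,.2569,.003],K,T)[0].astype(int); m=np.zeros(g.shape,bool); m[max(0,v-26):v+26,max(0,u-26):u+26]=1
print((u,v),*meas(m&(g>75),(u,v),K,T,.003))
```

```text
[0.5438 0.2346 0.1271] [ 0.7074  0.7068  0.     -0.    ] 0.017189924079969655
-0.01 6 [-0.0095 -0.0061 -0.0054] [-0.0071  0.0058 -0.0051]
-0.005 153 [-0.0101 -0.0083 -0.005 ] [-0.0041  0.0089 -0.0001]
0.0 248 [-0.0114 -0.0145  0.0001] [-0.0042  0.0151  0.005 ]
0.005 448 [-0.0118 -0.0213  0.005 ] [-0.0042  0.0213  0.01  ]
0.01 588 [-0.0117 -0.0219  0.01  ] [-0.004   0.0225  0.015 ]
0.015 680 [-0.0118 -0.0218  0.015 ] [-0.0036  0.0225  0.02  ]
0.02 1030 [-0.0118 -0.0218  0.02  ] [0.0109 0.0224 0.025 ]
0.025 725 [-0.0118 -0.0218  0.025 ] [0.0111 0.0224 0.03  ]
0.03 855 [-0.0119 -0.0216  0.03  ] [0.0108 0.0223 0.035 ]
0.035 2525 [-0.0124 -0.0195  0.035 ] [0.0112 0.0204 0.04  ]
0.04 772 [-0.0146 -0.0291  0.04  ] [0.0102 0.0292 0.045 ]
0.045 1522 [-0.0144 -0.0291  0.045 ] [0.0126 0.0292 0.05  ]
(np.int64(353), np.int64(236)) [0.5422 0.2562] [22.8378 21.7838] 45.15793228149414 [352.1111 236.2222]
```

View pics/w11.png

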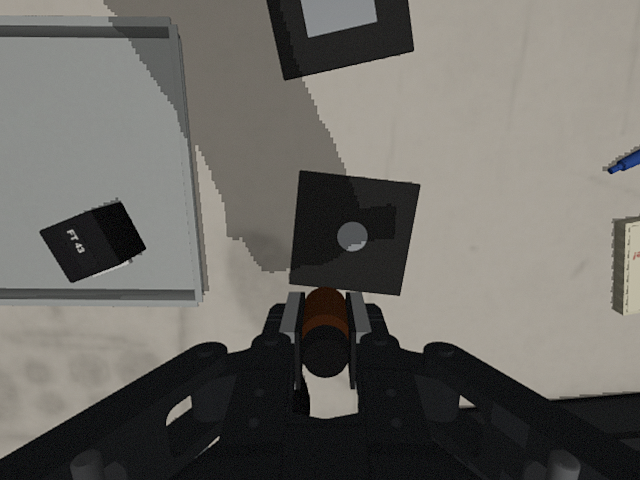

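The vial hangs upright in the jaws. The small inlay is at (352,236) and measures about (0.5421, 0.2565).

>>> step_arm(
  series=[
    [0.0219, -0.001, 0, 0],
    [0, 0, 0.02, 0],
    [0, 0, 0.03, 0],
    [0, 0, 0.03, 0],
    [0, 0, 0.02, 0],
    [0, 0, 0.01, 0],
    [0, 0, 0, 0],
    [0, 0, 0, 0],
  ],
)

```text
clock: 30.3
eef_pos: [0.5435, 0.2568, 0.0179]
tool_rot: [0.707, 0.707, 0.001, 0.0]
ft_force: [0.1, -1.1, 0.2]
grip_width: 0.0166
```

>>> step_arm(
  series=[
    [0, 0, 0, 0],
    [0, 0, 0, 0],
    [0, 0, 0, 0],
    [0, 0, 0.004, 0],
    [0, 0, 0.002, 0],
    [0, 0, 0, 0],
    [0, 0, 0, 0],
    [0, 0, 0, 0],
  ],
)

```text
clock: 31.1
eef_pos: [0.5428, 0.2565, 0.0111]
tool_rot: [0.707, 0.707, -0.0, -0.0]
ft_force: [-0.2, 0.0, -0.5]
grip_width: 0.0172
```

>>> step_arm(
  series=[
    [0, 0, 0.001, 0],
    [0, 0, 0.001, 0],
    [0, 0, 0, 0],
    [0, 0, 0, 0],
    [0, 0, 0, 0],
    [0, 0, 0, 0],
    [0, 0, 0, 0],
    [0, 0, 0, 0],
  ],
)

```text
clock: 31.9
eef_pos: [0.5428, 0.2565, 0.0091]
tool_rot: [0.707, 0.707, -0.0, -0.0]
ft_force: [-0.1, 0.2, 0.7]
grip_width: 0.017
```

>>> step_arm(
  series=[
    [0, 0, 0, 0],
    [0, 0, 0, 0],
    [0, 0, 0, 0],
    [0, 0, 0, 0],
    [0, 0, -0.03, 0],
    [0, 0, -0.04, 0],
    [-0.01, 0, -0.05, 0],
    [-0.02, -0.01, -0.05, 0],
  ],
  fingers=0.045,
)

```text
clock: 32.7
eef_pos: [0.5342, 0.229, 0.1755]
tool_rot: [0.707, 0.707, 0.001, 0.0]
ft_force: [1.2, -0.6, 1.0]
grip_width: 0.0452
```

>>> step_arm(
  series=[
    [-0.04, -0.02, -0.02, 0],
    [-0.04, -0.02, 0, 0],
    [-0.03, -0.01, 0, 0],
    [0, 0, 0, 0],
    [0, 0, 0, 0],
    [0, 0, 0, 0],
    [0, 0, 0, 0],
    [0, 0, 0, 0],
  ],
  fingers=0.065,
)

```text
clock: 33.5
eef_pos: [0.4838, 0.1193, 0.1934]
tool_rot: [0.707, 0.707, -0.0, -0.0]
ft_force: [0.2, 0.9, 0.4]
grip_width: 0.0648
```

Run:
```python
from h import *
o=sensors.get_obs(); e=o["eef_pos"];print(e,o["tool_rot"],o["grip_width"])
s=shot("wrist","w12"); P,uv=cloud(*s); p,d,K,T=s; g=p.astype(int).sum(2)/3
q=P[np.hypot(*(P[:,:2]-(.5421,.2565)).T)<.02]
for a,b in ((.01,.03),(.038,.05)):
    k=q[(q[:,2]>a)&(q[:,2]<b)]
    if len(k)>5: print("vial",a,len(k),k.min(0),k.max(0),(k.min(0)+k.max(0))/2)
q=(np.hypot(*(P[:,:2]-(.539,.071)).T)<.04)&(P[:,2]>.0385)&(P[:,2]<.044)
k=P[q]; print("cube top",len(k),np.median(k[:,2]),cv2.minAreaRect((k[:,:2]*1000).astype(np.float32)))
q=(np.hypot(*(P[:,:2]-(.539,.071)).T)<.04)&(P[:,2]>.010)&(P[:,2]<.044)
k=P[q]; print("cube all",len(k),cv2.minAreaRect((k[:,:2]*1000).astype(np.float32)))
u=proj([.379,.2426,.003],K,T)[0]; print(u,"square pad",*meas(g<60,u,K,T,.003))
m=np.zeros(g.shape,bool); a,b=u.astype(int); m[max(0,b-38):b+38,a-38:a+38]=1; print("inlay",*meas(m&(g>75),u,K,T,.003))
```

```text
[0.4838 0.1193 0.1934] [ 0.7069  0.7073 -0.0002 -0.0002] 0.06476904225139725
vial 0.01 209 [0.5321 0.2467 0.0101] [0.5484 0.2628 0.03  ] [0.5403 0.2547 0.02  ]
vial 0.038 333 [0.5333 0.248  0.0381] [0.5497 0.2646 0.0472] [0.5415 0.2563 0.0426]
cube top 1852 0.04026684571927325 ((539.6524047851562, 71.76958465576172), (39.996456146240234, 40.25309371948242), 20.783201217651367)
cube all 2467 ((539.8145141601562, 71.09021759033203), (40.17914962768555, 41.91450881958008), 20.792818069458008)
[466.7929 101.9244] square pad [0.3791 0.2415] [89.2818 89.778 ] 11.668672561645508 [466.3429  98.7667]
inlay [0.379  0.2423] [46.6066 46.5978] 11.743940353393555 [466.5046 101.156 ]
```

View pics/w12.png

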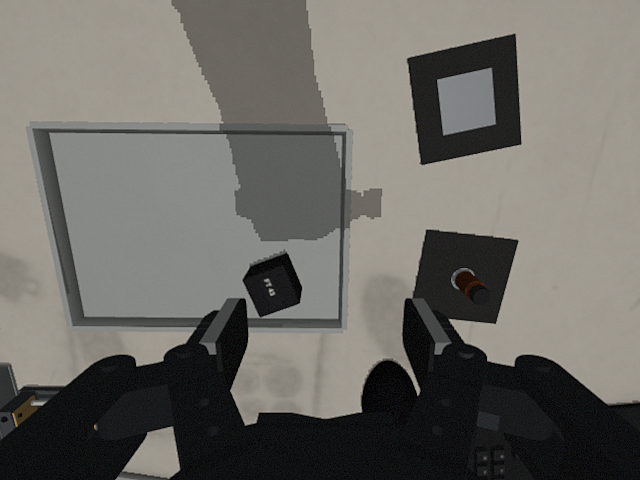

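The vial at (468,283) stands centred to within 0.6 mm. The cube's body centre is at (0.5397, 0.0718), turned 20.8°, and its tab faces the far side. The square inlay is at (466,101).

>>> step_arm(
  series=[
    [-0.0235, 0.028, 0, 0],
    [-0.024, 0.028, 0, 0],
    [0, 0, 0.02, -0.121],
    [0, 0, 0.02, -0.121],
    [0, 0, 0.02, -0.121],
    [0, 0, 0.03, 0],
    [0, 0, 0, 0],
    [0, 0, 0, 0],
  ],
)

```text
clock: 34.35
eef_pos: [0.5391, 0.0712, 0.1035]
tool_rot: [0.568, 0.823, -0.001, -0.001]
ft_force: [0.5, -0.0, 0.4]
grip_width: 0.0652
```

>>> step_arm(
  series=[
    [0, 0, 0, 0],
    [0, 0, 0, 0],
    [0, 0, 0, 0],
    [0, 0, 0, 0],
    [0, 0, 0, 0],
    [0, 0, 0, 0],
    [0, 0, 0, 0],
    [0, 0, 0, 0],
  ],
)

```text
clock: 35.15
eef_pos: [0.5395, 0.0709, 0.1038]
tool_rot: [0.568, 0.823, -0.0, -0.0]
ft_force: [0.3, 0.0, 0.0]
grip_width: 0.0648
```

Run:
```python
from h import *
o=sensors.get_obs(); e=o["eef_pos"];Rm=R.from_quat(o["tool_rot"]).as_matrix();print(e,np.degrees(np.arctan2(Rm[1,0],Rm[0,0])),o["grip_width"])
s=shot("wrist","w13"); P,uv=cloud(*s)
q=(np.hypot(*(P[:,:2]-(.54,.0718)).T)<.04)&(P[:,2]>.0375)&(P[:,2]<.043)
k=P[q]; r=cv2.minAreaRect((k[:,:2]*1000).astype(np.float32)); print("cube top",len(k),r)
print("to body centre, tool axes",Rm.T@(np.r_[np.array(r[0])/1000,.04]-e))
```

```text
[0.5395 0.0709 0.1038] 110.75064875012569 0.06484495340536192
cube top 4118 ((539.8952026367188, 71.1131362915039), (40.020931243896484, 40.71395492553711), 20.954416275024414)
to body centre, tool axes [0.0001 0.0004 0.0638]
```

>>> step_arm(
  series=[
    [0, 0, 0.02, 0],
    [0, 0, 0.03, 0],
    [0, 0, 0.025, 0],
    [0, 0, 0.015, 0],
    [0, 0, 0.006, 0],
    [0, 0, 0, 0],
    [0, 0, 0, 0],
    [0, 0, 0, 0],
  ],
)

```text
clock: 36.0
eef_pos: [0.5406, 0.0711, 0.009]
tool_rot: [0.568, 0.823, 0.001, 0.001]
ft_force: [-0.2, 0.2, 1.1]
grip_width: 0.065
```

>>> step_arm(
  series=[
    [0, 0, 0, 0],
    [0, 0, 0, 0],
    [0, 0, 0, 0],
    [0, 0, 0, 0],
    [0, 0, 0, 0],
    [0, 0, 0, 0],
    [0, 0, 0, 0],
    [0, 0, 0, 0],
  ],
  fingers=0.03,
)

```text
clock: 36.8
eef_pos: [0.5404, 0.0711, 0.0088]
tool_rot: [0.568, 0.823, 0.001, 0.001]
ft_force: [-0.5, 0.2, 5.8]
grip_width: 0.0391
```

>>> step_arm(
  series=[
    [0, 0, -0.01, 0],
    [0, 0, -0.02, 0],
    [0, 0, -0.03, 0],
    [0, 0, -0.03, 0],
    [0, 0, -0.02, 0],
    [0, 0, 0, 0.08],
    [0, 0, 0, 0.078],
    [0, 0, 0, 0],
  ],
)

```text
clock: 37.6
eef_pos: [0.5392, 0.0709, 0.1181]
tool_rot: [0.631, 0.776, -0.0, -0.0]
ft_force: [-0.1, 0.0, -0.9]
grip_width: 0.0391
```

Run:
```python
from h import *
o=sensors.get_obs(); e=o["eef_pos"];Rm=R.from_quat(o["tool_rot"]).as_matrix();print(e,np.degrees(np.arctan2(Rm[1,0],Rm[0,0])),o["grip_width"])
s=shot("wrist","w14"); P,uv=cloud(*s); Q=(P-e)@Rm; Q[:,2]*=-1
q=Q[(abs(Q[:,0])<.017)&(abs(Q[:,1])<.035)]
for a in np.arange(-.01,.05,.005):
    k=q[(q[:,2]>a)&(q[:,2]<a+.005)]
    if len(k)>5: print(round(a,3),len(k),k.min(0),k.max(0))
t=np.array([.379,.2424]); print("to pad, tool axes",Rm.T@np.r_[t-e[:2],0], "at yaw 101.7:",)
```

```text
[0.5392 0.0709 0.1181] 101.70806099193382 0.03913688377904816
-0.01 21 [-0.0169 -0.0197 -0.0059] [ 0.0144 -0.0194 -0.005 ]
-0.005 303 [-0.0169 -0.0203 -0.005 ] [ 0.0169 -0.0193 -0.    ]
0.0 323 [-0.0169 -0.0204  0.    ] [ 0.017  -0.0192  0.005 ]
0.005 379 [-0.0169 -0.0205  0.005 ] [ 0.0169 -0.0192  0.01  ]
0.01 405 [-0.0168 -0.0204  0.01  ] [ 0.017  -0.0191  0.015 ]
0.015 465 [-0.017  -0.0204  0.015 ] [ 0.0169 -0.0191  0.02  ]
0.02 504 [-0.017  -0.0206  0.02  ] [ 0.017  -0.0191  0.025 ]
0.025 617 [-0.017  -0.0207  0.025 ] [0.0169 0.0168 0.03  ]
0.03 9656 [-0.017  -0.0206  0.03  ] [0.017  0.0204 0.0343]
to pad, tool axes [ 0.2005 -0.122   0.    ] at yaw 101.7:
```

>>> step_arm(
  series=[
    [0.03, -0.0185, 0, 0],
    [0.04, -0.0245, 0, 0],
    [0.04, -0.0245, 0, 0],
    [0.04, -0.0245, 0, 0],
    [0.03, -0.0185, 0, 0],
    [0.0211, -0.0128, 0, 0],
    [0, 0, 0, 0],
    [0, 0, 0, 0],
  ],
)

```text
clock: 38.45
eef_pos: [0.3778, 0.243, 0.1178]
tool_rot: [0.63, 0.776, -0.0, 0.0]
ft_force: [0.8, 0.5, -1.4]
grip_width: 0.0391
```

>>> step_arm(
  series=[
    [0, 0, 0, 0],
    [0, 0, 0.02, 0],
    [0, 0, 0.03, 0],
    [0, 0, 0.03, 0],
    [0, 0, 0.015, 0],
    [0, 0, 0, 0],
    [0, 0, 0, 0],
    [0, 0, 0, 0],
  ],
)

```text
clock: 39.25
eef_pos: [0.3794, 0.2431, 0.0238]
tool_rot: [0.632, 0.775, 0.001, 0.0]
ft_force: [0.2, -1.0, -0.8]
grip_width: 0.0392
```

Run:
```python
from h import *
o=sensors.get_obs(); e=o["eef_pos"];Rm=R.from_quat(o["tool_rot"]).as_matrix();print(e,np.degrees(np.arctan2(Rm[1,0],Rm[0,0])),o["grip_width"])
t=np.array([.379,.2424]); print("to pad, tool axes",Rm.T@np.r_[t-e[:2],0])
```

```text
[0.3794 0.2431 0.0238] 101.65014888817193 0.03922768609059717
to pad, tool axes [-0.0006 -0.0005 -0.    ]
```

>>> step_arm(
  series=[
    [0, 0, 0.003, 0],
    [0, 0, 0.003, 0],
    [0, 0, 0.003, 0],
    [0, 0, 0, 0],
    [0, 0, 0, 0],
    [0, 0, 0, 0],
    [0, 0, 0, 0],
    [0, 0, 0, 0],
  ],
)

```text
clock: 40.05
eef_pos: [0.3781, 0.2429, 0.0138]
tool_rot: [0.631, 0.776, 0.0, 0.0]
ft_force: [-0.2, 0.5, -0.2]
grip_width: 0.0393
```

Run:
```python
from h import *
o=sensors.get_obs(); e=o["eef_pos"];Rm=R.from_quat(o["tool_rot"]).as_matrix();print(e,np.degrees(np.arctan2(Rm[1,0],Rm[0,0])),o["grip_width"])
t=np.array([.379,.2424]); print("to pad, tool axes",Rm.T@np.r_[t-e[:2],0])
```

```text
[0.3781 0.2429 0.0138] 101.70092230176861 0.03934780380103344
to pad, tool axes [-0.0007  0.0008  0.    ]
```

Settled close to the target. I'll shift 0.5 mm more, lower about 4 mm, release and back away to check.

>>> step_arm(
  series=[
    [0, -0.0005, 0.002, 0],
    [0, 0, 0.001, 0],
    [0, 0, 0.001, 0],
    [0, 0, 0, 0],
    [0, 0, 0, 0],
    [0, 0, 0, 0],
    [0, 0, 0, 0],
    [0, 0, 0, 0],
  ],
)

```text
clock: 40.85
eef_pos: [0.3775, 0.2427, 0.0098]
tool_rot: [0.631, 0.776, -0.0, -0.0]
ft_force: [-1.1, -0.4, 1.2]
grip_width: 0.0391
```

>>> step_arm(
  series=[
    [0, 0, 0, 0],
    [0, 0, 0, 0],
    [0, 0, 0, 0],
    [0, 0, 0, 0],
    [0, 0, -0.03, 0],
    [0, 0, -0.04, 0],
    [0, 0, -0.05, 0],
    [0, 0, -0.05, 0],
  ],
  fingers=0.06,
)

```text
clock: 41.65
eef_pos: [0.3769, 0.2424, 0.1812]
tool_rot: [0.631, 0.775, -0.001, -0.0]
ft_force: [1.3, 0.7, -0.2]
grip_width: 0.0598
```

>>> step_arm(
  series=[
    [-0.03, 0, 0, 0],
    [-0.04, 0, 0, 0],
    [-0.04, 0, 0, 0],
    [-0.04, 0, 0, 0],
    [0, 0, 0, 0],
    [0, 0, 0, 0],
    [0, 0, 0, 0],
    [0, 0, 0, 0],
  ],
)

```text
clock: 42.45
eef_pos: [0.4078, 0.0969, 0.1797]
tool_rot: [0.631, 0.776, 0.0, -0.0]
ft_force: [-0.0, -0.6, 0.2]
grip_width: 0.06
```

Run:
```python
from h import *
o=sensors.get_obs(); e=o["eef_pos"];print(e,o["grip_width"])
s=shot("wrist","w15"); P,uv=cloud(*s); p,d,K,T=s; g=p.astype(int).sum(2)/3
q=(np.hypot(*(P[:,:2]-(.379,.2424)).T)<.04)&(P[:,2]>.0385)&(P[:,2]<.045)
k=P[q]; print("cube top",len(k),np.median(k[:,2]),cv2.minAreaRect((k[:,:2]*1000).astype(np.float32)))
P,uv=cloud(*shot("top","t15"))
cv2.imwrite("pics/fin.png",np.vstack([p[:300,:,::-1],cv2.resize(load("t15")[0][190:350,180:500,::-1],(600,300),interpolation=cv2.INTER_CUBIC)[:, :].copy() if False else cv2.copyMakeBorder(cv2.resize(load("t15")[0][190:350,180:500,::-1],(600,300)),0,0,20,20,0)]))
```

```text
[0.4078 0.0969 0.1797] 0.060027093297715176
cube top 2447 0.04150158078478261 ((377.3236083984375, 242.20614624023438), (40.617576599121094, 41.58876037597656), 10.556305885314941)
```

View pics/fin.png

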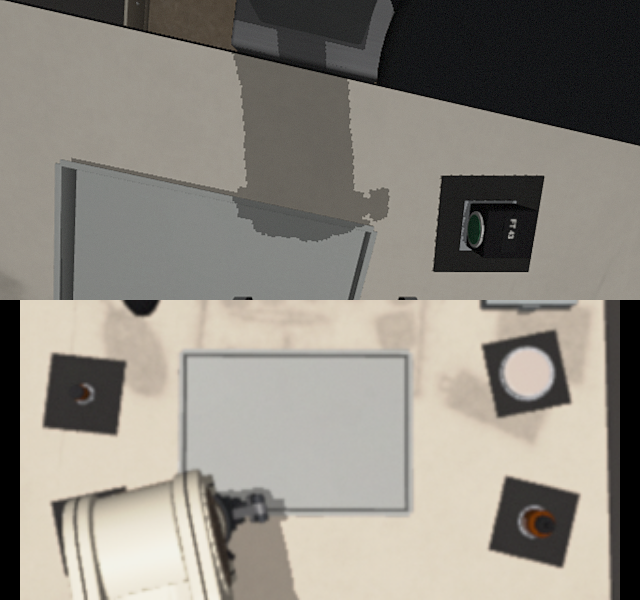

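The picture shows the cube on the square pad, the dish, bottle and vial on their pads, and an empty tray. One closer measurement will confirm the cube's angle and the spray can's position.

>>> step_arm(
  series=[
    [0.04, -0.02, 0, 0],
    [0.04, -0.02, 0, 0],
    [0.04, -0.005, 0, 0],
    [0, 0, 0, 0],
    [0, 0, 0, 0],
    [0, 0, 0, 0],
    [0, 0, 0, 0],
    [0, 0, 0, 0],
  ],
)

```text
clock: 43.35
eef_pos: [0.3399, 0.2034, 0.1797]
tool_rot: [0.632, 0.775, -0.0, 0.0]
ft_force: [-0.0, -0.7, -0.2]
grip_width: 0.0598
```

Run:
```python
from h import *
o=sensors.get_obs(); print(o["eef_pos"],o["grip_width"])
s=shot("wrist","w16"); P,uv=cloud(*s); p,d,K,T=s; g=p.astype(int).sum(2)/3
q=(np.hypot(*(P[:,:2]-(.379,.2424)).T)<.04)&(P[:,2]>.038)&(P[:,2]<.0445)
k=P[q]; print("cube top",len(k),np.median(k[:,2]),cv2.minAreaRect((k[:,:2]*1000).astype(np.float32)))
u=proj([.379,.2426,.003],K,T)[0]; print("pad",*meas(g<60,u,K,T,.003))
t0=load("top0"); P0,_=cloud(*t0)
P1,_=cloud(*load("t15"))
for Q in(P0,P1):
    k=Q[(Q[:,2]>.095)&(Q[:,2]<.125)&(np.hypot(Q[:,0]-.7,Q[:,1]-.09)<.06)]; print("can",len(k),k.mean(0))
```

```text
[0.3399 0.2034 0.1797] 0.05982045415573165
cube top 2121 0.041362800896421414 ((377.0271301269531, 242.36944580078125), (40.05210494995117, 41.27965545654297), 12.2693510055542)
pad [0.4865 0.2288] [294.9763 725.3611] 11.541244506835938 [327.2629 389.7367]
can 113 [0.7278 0.1105 0.1095]
can 113 [0.7278 0.1105 0.1095]
```

```bash
python3 -c "
from workcell import order; print(order.job_done())"
```

```text
the job is handed in; nothing more can be done
None
```

All four things are on their matching pads, in the order dish, bottle, vial, cube. All are released and upright, and the job was handed in at about 43 s of the 104 s allowed.

These are the last measurements against each outline:

| Thing | Off-centre | Note |
|---|---|---|
| Dish | about 0.1 mm | First placed 1.7 mm off; I regrasped and shifted it |
| Bottle | about 0.4 mm | – |
| Vial | about 0.6 mm | – |
| Cube | origin about 0.6 mm, body centre about 2 mm | I aimed between the two, because "centred" could mean either |

- **Cube angle:** the last two looks gave 10.6° and 12.3° against the outline's 11.7°, so it is square to within about a degree.
- **Spray can:** it measured in the same place before and after, so it was not moved.
- **Camera disagreement:** the top camera read 2 to 3 mm different from the wrist camera throughout. I used the wrist camera, which agreed with the gripper's own position.
- **Not re-measured at the end:** the dish, bottle and vial figures come from just after each was placed. The final top picture showed all three still in place.

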